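Load the pattern plate into the tile mould

ROBOT

A 6-joint arm with a two-finger parallel gripper is mounted at the origin on the work surface. World frame = base frame: x ahead of the robot, y to its left, z up, the work surface at z = 0. Lengths are in m, angles in rad, forces in N, time in s.
With the tool pointing down it reaches from about 0.225 to 0.875 m from the base axis. Payload 3.4 kg.
Tool frame: the origin (TCP) lies on the centre line of the jaws, within the pads' length; the fingertips stand 14 mm ahead of it and the grasp point (between the pads) lies 5 mm behind it; z points along the fingers, y is the line along which they close (so a half turn about z gives the same grasp; the last joint's range is limited). The gripper opens to 85 mm and grips with 20 to 120 N. Pads are 22 mm wide; open, the fingers measure 114 mm over their backs; the gripper's body (76 mm by 85 mm) begins 54 mm behind the grasp point. The pads swing forward as they close: fully open they stand 13 mm farther back than shut.
Start: joints at [-1.414, 0.276, 1.505, -0, 1.361, -0.121], TCP at [0.158, -0.553, 0.245] pointing down, gripper open.
Joint ranges: [-2.89, 2.89], [-0.75, 2.08], [0.22, 2.7], [-1.18, 4.32], [0.11, 2.71], [-2.7, 2.7]. Speed limits (rad/s): [2.57, 2.57, 3.14, 3.14, 3.14, 3.14].

INTERFACE

Orientations are given as a rotation vector (axis times angle).
In Python, from bench import observe, get_image, ctrl gives the robot as it stands. The module is installed in compiled form; this text tells all that it offers.
- The arm moves only by the shell command python3 -m pendant 'ROWS'. ROWS is JSON, a list of rows, each a list of 5 numbers: the shift along the tool's x, y, z in mm, then the turn about the tool's z in rad, then the closure, from -1 (fully open) to 1 (shut). In form: [[dx, dy, dz, yaw, hand], ...]. A call has exactly 5 rows; each row shifts and turns the commanded pose from where the row before left it, along the tool's axes as they then stand; what a row does not reach is not made up. A row lasts 1/10 s, in which the tool goes at most 50 mm and 8.59 degrees, less where a joint would pass 70% of its speed; a pose out of reach is approached as far as the arm can. A call is refused whole if a number of a shift passes 50 or a number of a turn 0.15, either way. A call with a gripper value outside its range is refused whole. The fingers move at their own pace and stop on an object; the grip force is fixed at half the most. Time passes only in rows, so rows that do not move let the fingers close, or fill a call up. It gives the time, the measured TCP pose, the force, the opening and the grip force at its end, in the units of the state.
- observe(): the state, without advancing time (a new reading comes with each control period).
- get_image(name): name is "scene" or "top" or "wrist"; returns a dict with "color" (400x640x3 uint8, red, green, blue), "z_map" (400x640 float32, m along the optical axis (not along the pixel's ray), 0 where there is no reading), "K" (3x3 intrinsics, pixels), "cam_to_world" (4x4, takes a point from camera to world coordinates); the wrist camera has in their place "mount" (4x4, takes a point from camera to tool coordinates, whose origin is the TCP and whose axes are the flange's). Camera axes: x right, y up, looking along -z (the intrinsics and any distortion apply to the point x, -y, -z); pixel columns grow to the right and rows downward; lengths in m; the calibration is good to about 2 mm. A picture is of the moment at which its call begins: read the wrist's pose just before it.
- ctrl.hand_in(): hands the job in; it is judged then, once.
The state is a dict: "clock": time; "q": joint angles; "joint_velocities": joint speeds; "tau": joint torques, N m; "eef_pos": TCP position; "orientation": TCP orientation; "wrist_force": force on the tool from outside, world axes, zero at the start; "moment": the same for the moment, N m; "finger_gap": finger opening in m; "gripper_force": force on a finger pad.
Only numpy, scipy, OpenCV 4.12 (cv2) and the standard library are available. Lean on these libraries where they do the work, as an engineer would, in place of code of your own. Each camera call takes 0.05 s, during which the arm holds its last target. There are 200 camera calls.

TASK

Lift the yellow-capped jar out of the drawer's way and stand it upright on the round green mat, then pull the drawer out to its stop without shoving the jar with it, and leave it open. Take the terracotta plate with the blue grip out of the drawer, lay it in the recess of the grey tile mould and press it down fully, until its terracotta slab is flush with the mould's top face; the knock-out pad under it is stiff. Leave the white plate in the drawer, do not knock or shift the paddle, bottle, mug and orange block, and let go of everything.

Things in the scene. Friction and masses are not known exactly. Their poses are not given: they have to be found in the camera images.
- cab: Low plywood cabinet with one drawer, fixed, 210 deep (x) x 240 wide (y) x 100 high, with three pots 64 mm wide at the back of its top, reaching 175 mm above the table. Its origin lies on the table in front of the cabinet: the cabinet and closed drawer front begin at x = +25 in this frame and reach to x = +235, y from -120 to +120. The drawer slides out along this frame's -x. It may stand left or right of the middle, the mould on the other side.
- drawer (a joint): How far the drawer is pulled out along the cabinet's -x, m: 0 shut, 0.145 at its stop, starts at 0 to 0.008. Friction 2 N; it stays put. A divider along x makes two compartments 98 wide (centres at cabinet y = -52, +52), 172 deep; floor at z = 20 mm, walls to z = 45, front 12 thick, z = 12 to 90. Only at the stop are the plates clear of the cabinet top and free to be lifted.
- handle (a point): Middle of the drawer's steel bar handle, which is horizontal, 110 long along the cabinet's y axis and about 10 thick, 35 mm in front of the drawer front, 68 mm above the table; a gap of about 30 mm lies behind it.
- red_plate_c (a point): Centre of the terracotta pattern plate (loose, about 0.3 kg): a slab 90 (x) x 60 (y) x 20 high with a blue grip rib on top, 66 long (x) x 18 wide (y) x 32 high, 52 high in all. This point is half-way up: 26 mm above the underside and 26 mm below the rib's top; the slab's top face is 6 mm below it. Lies in either compartment of the drawer, slab down, its x axis roughly along the cabinet's x.
- white_plate_c (a point): Centre of the white plate with dark wood grip, same shape and size as the terracotta one, in the drawer's other compartment; to be left there.
- mould: Grey tile mould, fixed block 180 (x) x 140 (y) x 45 high; origin at the centre of its underside. Its yaw varies widely. In its top is the recess.
- recess (a point): Centre of the recess's mouth, in the mould's top face, 45 mm above the table. Recess 96 long (mould's x) x 66 wide (mould's y), with a 4 mm chamfer round its mouth; the plate fits either way round. Depth above the pad: 10 mm with the pad up, 20 mm (the slab's thickness) with the pad fully down.
- pad (a joint): Stiff knock-out pad, the floor of the recess: 0 is up, 0.010 m is fully down (flush). It takes about 10 N to move, the plate's own weight does not move it; no spring, it stays where it is left. Starts at 0 to 2 mm.
- jar_c (a point): Centre of the glaze jar (loose, closed, yellow cap, about 0.35 kg): 56 mm in diameter, 100 mm high, this point 50 mm above its underside. Starts standing in front of the drawer, in its way.
- mat_top (a point): Centre of the top of the round green mat, fixed, 84 mm in diameter, 4 mm thick, lying in the middle between cabinet and mould.
- vase_mid (a point): Terracotta vase, fixed upright, 84 mm in diameter at its widest, 210 mm high, nearer the robot than the mat; this point is on its axis, 105 mm above the table. An obstacle.
- paddle_grip (a point): Handle of a wooden paddle, 180 long, lying flat near the mould; leave alone.
- slip_c (a point): Green slip bottle with red cap, 64 mm in diameter, 180 mm high, standing near the mould, this point half-way up; leave alone.
- mug_c (a point): Blue mug, 76 mm in diameter, 90 mm high, standing near the mould, this point half-way up; leave alone.
- block_c (a point): Orange sanding block 90 x 55 x 35 mm lying near the mould, centre; leave alone.
Not all that is in view belongs to the job. Of the things that look like the part that bears jar_c, the smallest one is meant. Of the things that look like the mould, the larger one is meant.

How it is judged:
On the way, in this order (a step that is already met when the one before it is completed fails the run):
1. the jar stands on the green mat, let go (horizontal distance between jar_c and mat_top below 0.03 m and angle between jar_c's own z axis and vertical below 0.1 rad and height (world z) of jar_c between 0.046 and 0.062 m and contact force between the fingers and jar below 0.1 N), for 0.2 s.
2. the drawer is pulled out to its stop (value of joint drawer above 0.137 m), for 0.2 s.
3. the terracotta plate is over or in the mould's recess (horizontal distance between red_plate_c and recess below 0.03 m), for 0.1 s.
At the end, for the whole second after the job is handed in: Terracotta plate in the recess (centre within 6 mm, turned under 0.06 rad, tilted under 0.04 rad), flush within 2 mm, at rest; jar upright at rest on the green mat (axis within 30 mm of its centre); drawer open at least 120 mm with the white plate lying in it (horizontal distance between red_plate_c and recess below 0.006 m and z of red_plate_c in the frame of mould between 0.048 and 0.053 m and angle between red_plate_c's own z axis and vertical below 0.04 rad and angle between the x axis of red_plate_c and the x axis of mould, either way round below 0.06 rad and linear speed of each of red_plate, jar below 0.02 m/s and horizontal distance between jar_c and mat_top below 0.03 m and angle between jar_c's own z axis and vertical below 0.1 rad and height (world z) of jar_c between 0.046 and 0.062 m and value of joint drawer above 0.12 m and height (world z) of white_plate_c below 0.06 m); the robot touches nothing.
It fails at once if the paddle, slip bottle, mug or orange block is shifted by more than 30 mm or knocked over (distance of any of paddle_grip, slip_c, mug_c, block_c from where it was at the start of the episode above 0.03 m).
It fails at once if the white plate is lifted out of the drawer (height (world z) of white_plate_c above 0.075 m).
It fails at once if the drawer or its cabinet shoves the jar (over 2 N) (contact force between jar and cab above 2 N).
It also fails if it takes over 72 s, if anything falls off the work surface, if the arm or the gripper's body presses on something with over 40 N, if the wrist force passes 120 N, or if a joint passes its speed limit or range.

## Working session

There is one attempt and no reset: what is moved stays moved. The work goes in short steps, Python scripts to look and compute and a shell command to move; the robot and the scene stay as the last step left them, time stands still between calls to the robot, and variables do not carry over. Pictures are saved under pics/ and viewed, at most 10 in all, crops included, and the job is handed in when it is done.

```bash
mkdir -p pics; cat > h.py <<'E'
import numpy as np, cv2
from bench import observe,get_image,ctrl
from scipy.spatial.transform import Rotation as R
def grab(n):
    s=observe(); im=get_image(n)
    if n=='wrist':
        T=np.eye(4); T[:3,:3]=R.from_rotvec(s['orientation']).as_matrix(); T[:3,3]=s['eef_pos']
        im['cam_to_world']=T@im['mount']
    return im
def cloud(im):
    K=im['K'];z=im['z_map'];h,w=z.shape
    u,v=np.meshgrid(np.arange(w),np.arange(h))
    p=np.stack([(u-K[0,2])/K[0,0]*z,-(v-K[1,2])/K[1,1]*z,-z],-1)
    T=im['cam_to_world'];P=p@T[:3,:3].T+T[:3,3];P[z==0]=np.nan
    return P
def save(n,img): cv2.imwrite('pics/'+n,img[...,::-1])
E
python3 - <<'E'
from h import *
for n in('scene','top'):
    im=grab(n);save(n+'0.png',im['color']);np.savez(n+'0.npz',P=cloud(im),**im)
    print(n,im['K'].round(1).tolist(),im['cam_to_world'].round(3).tolist(),{k:v for k,v in im.items() if k not in('color','z_map','K','cam_to_world')})
s=observe();print(s)
E
```

```text
scene [[398.1, 0.0, 320.7], [0.0, 398.1, 204.4], [0.0, 0.0, 1.0]] [[-0.728, -0.499, 0.47, 1.02], [0.686, -0.538, 0.491, 0.573], [0.008, 0.68, 0.733, 0.886], [0.0, 0.0, 0.0, 1.0]] {}
top [[371.0, 0.0, 320.0], [0.0, 371.0, 199.7], [0.0, 0.0, 1.0]] [[0.001, 0.994, -0.107, 0.389], [-1.0, 0.0, -0.003, 0.026], [-0.003, 0.107, 0.994, 1.057], [0.0, 0.0, 0.0, 1.0]] {}
{'clock': 0.1, 'q': array([-1.41399005e+00,  2.76552667e-01,  1.50595270e+00, -1.81264344e-05,
        1.36072460e+00, -1.21021879e-01]), 'joint_velocities': array([ 0.00072369, -0.00227243, -0.00075562, -0.00050519,  0.00095516,
        0.00121879]), 'tau': array([ 1.06311782e-03, -4.17699695e+01, -2.46404207e+01, -1.63007417e-04,
        5.81848188e-03, -9.41363169e-06]), 'eef_pos': array([ 0.15761335, -0.55253164,  0.24453573]), 'orientation': array([-3.10970773e+00, -4.34788492e-01,  7.38134489e-05]), 'wrist_force': array([ 0.53857643,  0.38799399, -0.73649978]), 'moment': array([ 0.00457411, -0.02764828, -0.01048657]), 'gripper_force': 0.0, 'finger_gap': 0.08559246352262305}
```

View pics/scene0.png

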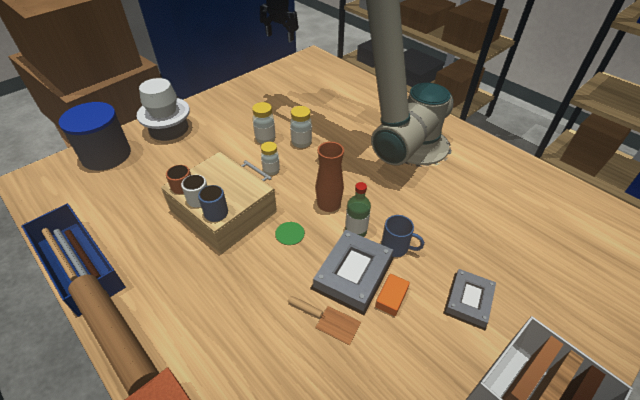

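View pics/top0.png

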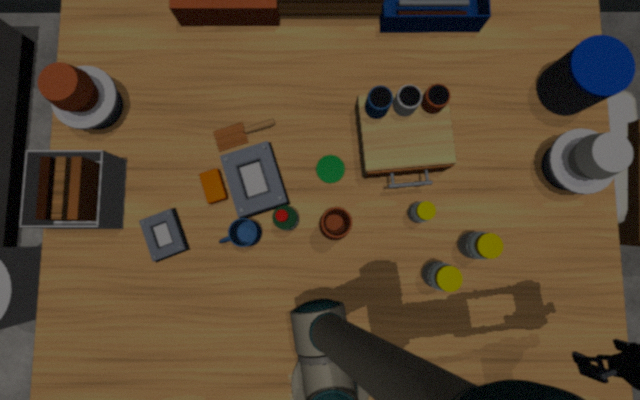

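The three yellow-capped jars are at top-view pixels (424,211), (487,245) and (446,277). The one at (424,211), scene (270,158), is the smallest and stands in front of the drawer. There are two moulds, at (254,180) and (163,234) in the top view, and the first is larger. Next I'll measure these and check a close crop.

```bash
cat > m.py <<'E'
from h import *
d=dict(np.load('top0.npz'));P=d['P'];c=d['color'];hsv=cv2.cvtColor(c,cv2.COLOR_RGB2HSV)
def blobs(name,m,minA=40):
    n,l,st,ce=cv2.connectedComponentsWithStats(m.astype(np.uint8))
    for i in range(1,n):
        if st[i,4]>=minA:
            q=P[l==i];q=q[~np.isnan(q[:,0])]
            if len(q)==0: continue
            lo,hi=np.percentile(q,2,0),np.percentile(q,98,0)
            print(name,ce[i].round(),st[i,4],'med',np.median(q,0).round(3),'lo',lo.round(3),'hi',hi.round(3))
H,S,V=[hsv[...,i].astype(int) for i in range(3)]
blobs('yellow',(H>22)&(H<33)&(S>170)&(V>120))
blobs('green',(H>50)&(H<75)&(S>150)&(V>60))
# heights by bands
z=P[...,2]; X=P[...,0];Y=P[...,1]
def rect(name,m):
    m=m.astype(np.uint8);n,l,st,ce=cv2.connectedComponentsWithStats(m)
    for i in range(1,n):
        if st[i,4]>60:
            q=P[l==i];r=cv2.minAreaRect((q[:,:2]*1000).astype(np.float32))
            print(name,ce[i].round(),st[i,4],'z',np.median(q[:,2]).round(3),'rect c',np.round(r[0],1),'size',np.round(r[1],1),'ang',round(r[2],1))
reg=(X>0.1)&(X<0.9)&(Y>-.6)&(Y<.6)
rect('z45',reg&(abs(z-.045)<.006))
rect('z100',reg&(abs(z-.1)<.006))
rect('z68',reg&(abs(z-.070)<.008))
rect('z210',reg&(abs(z-.21)<.006))
rect('z175',reg&(abs(z-.175)<.006))
E
python3 m.py; python3 -c "
from h import *
im=np.load('scene0.npz');t=np.load('top0.npz')
a=cv2.resize(im['color'][90:270,150:420],None,fx=2.2,fy=2.2,interpolation=2)
save('crop0.png',a)"
```

```text
yellow [427. 210.] 126 med [ 0.465 -0.247  0.099] lo [ 0.447 -0.266  0.095] hi [ 0.484 -0.227  0.102]
yellow [492. 245.] 219 med [ 0.378 -0.398  0.129] lo [ 0.354 -0.421  0.126] hi [ 0.401 -0.37   0.132]
yellow [451. 278.] 220 med [ 0.295 -0.293  0.129] lo [ 0.269 -0.318  0.126] hi [ 0.319 -0.266  0.133]
green [330. 169.] 553 med [0.593 0.001 0.003] lo [ 0.559 -0.034 -0.001] hi [0.627 0.035 0.007]
z45 [253. 178.] 2426 z 0.044 rect c [558.4 214.6] size [181.  140.1] ang 18.1
z45 [116. 192.] 178 z 0.045 rect c [520.9 590.2] size [196.5   4.6] ang 0.3
z100 [407. 138.] 5117 z 0.099 rect c [ 682.4 -200.8] size [209.5 241.1] ang 4.9
z100 [105. 189.] 221 z 0.1 rect c [520.  590.5] size [  9.2 199.1] ang 88.1
z100 [426. 210.] 291 z 0.099 rect c [ 464.8 -246.2] size [48.4 47.6] ang 33.8
z100 [476. 245.] 79 z 0.097 rect c [ 375.3 -375.4] size [66.2 28.4] ang 0.9
z100 [436. 276.] 64 z 0.097 rect c [ 297.  -269.7] size [23.4 63.3] ang 83.8
z68 [115.  97.] 109 z 0.074 rect c [779.9 594.6] size [78.4 10.7] ang 0.3
z68 [552. 161.] 137 z 0.074 rect c [ 602.4 -594.2] size [81.4 11.3] ang 0.2
z68 [111. 190.] 263 z 0.07 rect c [520.8 589.8] size [198.    5.9] ang 0.5
z68 [411. 180.] 274 z 0.071 rect c [ 554.1 -216.8] size [ 41.2 125.3] ang 5.2
z68 [418. 213.] 77 z 0.071 rect c [ 462.7 -236.1] size [54.3 33.1] ang 13.2
z68 [469. 244.] 72 z 0.068 rect c [ 375.  -370.1] size [68.4 25.3] ang 0.2
z210 [337. 222.] 216 z 0.209 rect c [429.2 -10.3] size [68.7 68.7] ang 0.2
z210 [319. 318.] 69 z 0.211 rect c [213.2  30.7] size [19.9 62.9] ang 35.7
z175 [380.  97.] 501 z 0.174 rect c [ 738.4 -120. ] size [62.2 62. ] ang 16.3
z175 [282. 215.] 112 z 0.179 rect c [446.6 119.4] size [27.5 28.4] ang 24.8
z175 [310. 320.] 306 z 0.176 rect c [202.8  46. ] size [ 82.3 143.3] ang 39.7
```

View pics/crop0.png

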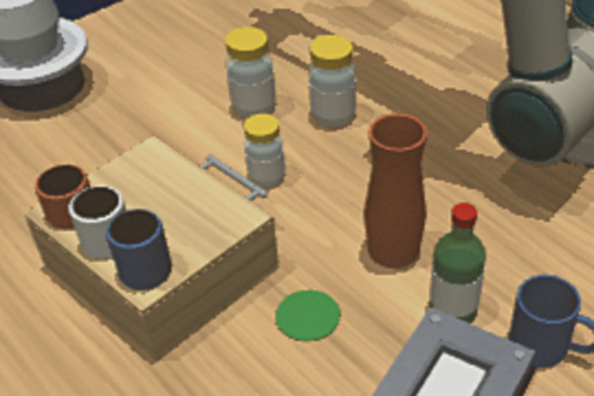

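The crop shows the small jar at crop (262,150) alone in front of the handle. Its cap is at z 0.099, which matches the stated 100 mm height. I'll move above it.

```bash
cat >> h.py <<'E'
def go(x,y,z,psi=None):
    "tool-axis shift (mm) and tool yaw to reach world x,y,z, heading psi (of tool x)"
    s=observe();M=R.from_rotvec(s['orientation']).as_matrix()
    d=M.T@((np.array([x,y,z])-s['eef_pos'])*1000);h=np.arctan2(M[1,0],M[0,0])
    print('tool d',d.round(1),'heading',h.round(4),'yaw', None if psi is None else round(-(psi-h),4),'t',s['clock'],'eef',s['eef_pos'].round(4))
E
python3 -m pendant '[[20,-11,0,0,-1],[38,-21,0,0,-1],[38,-21,0,0,-1],[38,-21,0,0,-1],[38,-21,0,0,-1]]'
python3 -m pendant '[[38,-21,0,0,-1],[38,-21,0,0,-1],[38,-21,0,0,-1],[38,-21,0,0,-1],[38,-21,0,0,-1]]'
python3 -m pendant '[[10,-6,0,0,-1],[8,-4,0,0,-1],[0,0,0,0,-1],[0,0,0,0,-1],[0,0,0,0,-1]]'
python3 - <<'E'
from h import *
im=grab('wrist');P=cloud(im);hsv=cv2.cvtColor(im['color'],cv2.COLOR_RGB2HSV)
m=cv2.inRange(hsv,(22,150,100),(34,255,255)).astype(bool)
n,l,st,ce=cv2.connectedComponentsWithStats(m.astype(np.uint8))
for i in range(1,n):
    if st[i,4]>100:
        q=P[l==i];q=q[~np.isnan(q[:,0])];k=q[q[:,2]>np.nanmax(q[:,2])-.006]
        print(ce[i],st[i,4],np.median(q,0).round(4),cv2.minEnclosingCircle((k[:,:2]*1000).astype(np.float32)))
go(.465,-.2465,.052)
print(im['mount'].round(3).tolist());save('w1.png',im['color'])
E
```

```text
clock: 0.6
eef_pos: [0.2978, -0.413, 0.2449]
orientation: [-3.111, -0.434, 0.0]
wrist_force: [-0.7, 0.3, 0.9]
finger_gap: 0.0855
gripper_force: 0.0
clock: 1.1
eef_pos: [0.4518, -0.2598, 0.245]
orientation: [-3.111, -0.435, 0.001]
wrist_force: [0.7, -0.6, 0.8]
finger_gap: 0.0851
gripper_force: 0.0
clock: 1.6
eef_pos: [0.4647, -0.2479, 0.2453]
orientation: [3.111, 0.432, -0.001]
wrist_force: [-0.2, -0.0, 0.4]
finger_gap: 0.0856
gripper_force: 0.0
[321.32356436 189.62613861] 2525 [ 0.4656 -0.2468  0.0994] ((464.5771179199219, -247.40330505371094), 24.610532760620117)
[429.89295775 337.22253521] 355 [ 0.374  -0.3688  0.1293] ((465.6300048828125, -292.5452880859375), 9.999999747378752e-05)
tool d [  0.7  -1.3 193.3] heading 0.276 yaw None t 1.65 eef [ 0.4648 -0.2478  0.2453]
[[-0.0, 0.964, 0.268, 0.068], [1.0, 0.0, -0.0, 0.0], [-0.0, 0.268, -0.964, -0.128], [0.0, 0.0, 0.0, 1.0]]
```

View pics/w1.png

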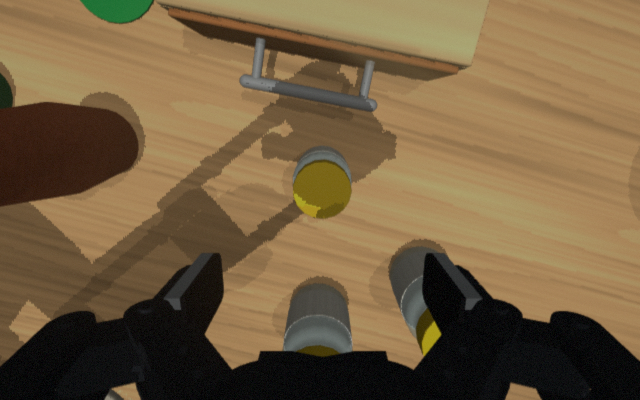

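The wrist view shows the jar cap at (321,190), midway between the fingers, with the handle at (310,95) clear. Next: descend, grip and lift.

```bash
python3 -m pendant '[[1,-1,25,0,-1],[0,0,45,0,-1],[0,0,45,0,-1],[0,0,45,0,-1],[0,0,25,0,-1]]'
python3 -m pendant '[[0,0,8,0,-1],[0,0,0,0,-1],[0,0,0,0,1],[0,0,0,0,1],[0,0,0,0,1]]'
python3 -m pendant '[[0,0,0,0,1],[0,0,0,0,1],[0,0,0,0,1],[0,0,0,0,1],[0,0,0,0,1]]'
```

```text
clock: 2.15
eef_pos: [0.4638, -0.2452, 0.0572]
orientation: [-3.109, -0.432, 0.006]
wrist_force: [-0.5, 0.6, 0.6]
finger_gap: 0.0855
gripper_force: 0.0
clock: 2.65
eef_pos: [0.4675, -0.2465, 0.0544]
orientation: [3.108, 0.434, 0.005]
wrist_force: [0.4, -0.3, 5.3]
finger_gap: 0.054
gripper_force: 63.5
clock: 3.15
eef_pos: [0.4675, -0.2465, 0.0544]
orientation: [3.108, 0.435, 0.005]
wrist_force: [-0.7, 0.5, 7.1]
finger_gap: 0.0538
gripper_force: 63.6
```

```bash
python3 -m pendant '[[0,0,-10,0,1],[0,0,-25,0,1],[0,0,-40,0,1],[0,0,-40,0,1],[0,0,-25,0,1]]'
python3 -m pendant '[[0,0,-10,0,1],[0,0,0,0,1],[0,0,0,0,1],[0,0,0,0,1],[0,0,0,0,1]]'
python3 - <<'E'
from h import *
go(.593,.001,.204)
E
```

```text
clock: 3.65
eef_pos: [0.467, -0.246, 0.1961]
orientation: [3.108, 0.435, 0.005]
wrist_force: [0.4, 0.4, -3.4]
finger_gap: 0.0539
gripper_force: 63.4
clock: 4.15
eef_pos: [0.4655, -0.2451, 0.2006]
orientation: [-3.109, -0.435, 0.004]
wrist_force: [0.7, -0.4, -3.0]
finger_gap: 0.0539
gripper_force: 63.3
tool d [ 190.1 -201.7   -3.2] heading 0.2778 yaw None t 4.15 eef [ 0.4655 -0.2451  0.2006]
```

```bash
python3 -m pendant '[[10,-10,0,0,1],[19,-20,0,0,1],[25,-27,0,0,1],[28,-30,0,0,1],[28,-30,0,0,1]]'
python3 -m pendant '[[28,-30,0,0,1],[25,-27,0,0,1],[17,-18,0,0,1],[10,-10,0,0,1],[0,0,0,0,1]]'
python3 - <<'E'
from h import *
im=grab('top');P=cloud(im);hsv=cv2.cvtColor(im['color'],cv2.COLOR_RGB2HSV)
go(.593,.001,.058)
im=grab('wrist');P=cloud(im);hsv=cv2.cvtColor(im['color'],cv2.COLOR_RGB2HSV)
m=cv2.inRange(hsv,(50,140,50),(75,255,255))>0
q=P[m];q=q[abs(q[:,2])<.012];print(len(q),q.min(0),q.max(0),cv2.minEnclosingCircle((q[:,:2]*1000).astype(np.float32)))
E
```

```text
clock: 4.65
eef_pos: [0.5405, -0.1006, 0.2018]
orientation: [-3.111, -0.434, 0.001]
wrist_force: [1.2, -1.5, -2.0]
finger_gap: 0.0541
gripper_force: 63.3
clock: 5.15
eef_pos: [0.5941, 0.0028, 0.2017]
orientation: [-3.11, -0.439, 0.001]
wrist_force: [-0.3, -0.4, -2.6]
finger_gap: 0.0542
gripper_force: 63.3
tool d [-2.000e-01  1.000e-01  1.438e+02] heading 0.2794 yaw None t 5.2 eef [0.5934 0.0013 0.2018]
3685 [ 0.56335469 -0.0419739   0.00088569] [0.63366212 0.03953507 0.00594743] ((592.9246826171875, -1.1976838111877441), 40.79877853393555)
```

```bash
python3 -m pendant '[[0,1,20,0,1],[0,0,35,0,1],[0,0,35,0,1],[0,0,30,0,1],[0,0,15,0,1]]'
python3 -m pendant '[[0,0,5,0,1],[0,0,2,0,1],[0,0,1,0,1],[0,0,0,0,1],[0,0,0,0,1]]'
```

```text
clock: 5.75
eef_pos: [0.5911, -0.0018, 0.0646]
orientation: [-3.111, -0.432, 0.008]
wrist_force: [-0.5, -0.2, -2.0]
finger_gap: 0.0537
gripper_force: 63.2
clock: 6.25
eef_pos: [0.5945, -0.0003, 0.0603]
orientation: [3.111, 0.435, 0.003]
wrist_force: [-0.4, -0.6, -3.8]
finger_gap: 0.054
gripper_force: 63.2
```

```bash
python3 -m pendant '[[0,0,1.5,0,1],[0,0,1,0,1],[0,0,0,0,1],[0,0,0,0,1],[0,0,0,0,1]]'
python3 -m pendant '[[0,0,0,0,-1],[0,0,0,0,-1],[0,0,0,0,-1],[0,0,0,0,-1],[0,0,0,0,-1]]'
python3 -m pendant '[[0,0,-15,0,-1],[0,0,-35,0,-1],[0,0,-45,0,-1],[0,0,-45,0,-1],[0,0,-20,0,-1]]'
python3 - <<'E'
from h import *
im=grab('wrist');P=cloud(im);hsv=cv2.cvtColor(im['color'],cv2.COLOR_RGB2HSV)
for nm,m in(('cap',cv2.inRange(hsv,(22,150,100),(34,255,255))>0),('mat',cv2.inRange(hsv,(50,140,50),(75,255,255))>0)):
    q=P[m];q=q[(abs(q[:,2])<.012)|(abs(q[:,2]-.104)<.004)];print(nm,len(q),np.median(q,0),cv2.minEnclosingCircle((q[:,:2]*1000).astype(np.float32)))
c,s=np.cos(np.deg2rad(4.9)),np.sin(np.deg2rad(4.9))
go(.5395,-.2128,.22,np.deg2rad(94.9))
E
```

```text
clock: 6.75
eef_pos: [0.5944, -0.0002, 0.0585]
orientation: [3.11, 0.435, 0.003]
wrist_force: [-1.7, -0.1, 5.2]
finger_gap: 0.0542
gripper_force: 64.2
clock: 7.25
eef_pos: [0.5938, -0.0002, 0.0566]
orientation: [3.111, 0.435, -0.0]
wrist_force: [-0.8, 0.0, -0.2]
finger_gap: 0.0855
gripper_force: 0.0
clock: 7.75
eef_pos: [0.5958, -0.0004, 0.2215]
orientation: [3.109, 0.435, 0.011]
wrist_force: [1.1, 0.6, -0.5]
finger_gap: 0.0852
gripper_force: 0.0
cap 3074 [ 0.59258175 -0.00099356  0.10341566] ((573.2399291992188, -9.356606483459473), 44.71424102783203)
mat 970 [ 0.61592177 -0.00464194  0.00345794] ((593.0653076171875, -1.113464117050171), 40.60390853881836)
tool d [-113.4  188.4    3.2] heading 0.2779 yaw -1.3784 t 7.8 eef [ 5.968e-01 -5.000e-04  2.235e-01]
```

```bash
python3 -m pendant '[[-6,10,0,0,0.2],[-13,21,0,0,0.2],[-19,32,0,0,0.2],[-20,34,0,0,0.2],[-20,34,0,0,0.2]]'
python3 -m pendant '[[-17,28,0,0,0.2],[-12,20,0,0,0.2],[-6,9,0,0,0.2],[0,0,0,0,0.2],[0,0,0,-0.1,0.2]]'
python3 -m pendant '[[0,0,0,-0.14,0.2],[0,0,0,-0.14,0.2],[0,0,0,-0.14,0.2],[0,0,0,-0.14,0.2],[0,0,0,-0.14,0.2]]'
python3 -m pendant '[[0,0,0,-0.14,0.2],[0,0,0,-0.14,0.2],[0,0,0,-0.14,0.2],[0,0,0,-0.14,0.2],[0,0,0,-0.02,0.2]]'
python3 - <<'E'
from h import *
im=grab('wrist');P=cloud(im);save('w2.png',im['color'])
m=(abs(P[...,2]-.07)<.008)&(P[...,0]<.565)&(P[...,0]>.46)&(abs(P[...,1]+.2128)<.1)
q=P[m];print(len(q));r=cv2.minAreaRect((q[:,:2]*1000).astype(np.float32));print(r,np.median(q,0))
k=q[q[:,0]-.085*(q[:,1]+.2128)*-1<.546];print(len(k),cv2.minAreaRect((k[:,:2]*1000).astype(np.float32)),np.median(k,0),np.percentile(k[:,2],95))
go(.5395,-.2128,.06,np.deg2rad(94.9))
E
```

```text
clock: 8.3
eef_pos: [0.5526, -0.149, 0.2143]
orientation: [-3.11, -0.436, 0.007]
wrist_force: [-0.0, -0.9, -0.2]
finger_gap: 0.0341
gripper_force: 0.0
clock: 8.8
eef_pos: [0.5362, -0.2112, 0.2156]
orientation: [-3.083, -0.593, 0.002]
wrist_force: [-0.7, -0.4, 1.1]
finger_gap: 0.0343
gripper_force: 0.0
clock: 9.3
eef_pos: [0.5366, -0.2102, 0.216]
orientation: [-2.689, -1.621, 0.0]
wrist_force: [-0.1, 0.3, -0.3]
finger_gap: 0.0341
gripper_force: 0.0
clock: 9.8
eef_pos: [0.5367, -0.2104, 0.2161]
orientation: [-2.119, -2.317, -0.0]
wrist_force: [-0.3, -0.7, 0.3]
finger_gap: 0.0345
gripper_force: 0.0
2280
((546.3771362304688, -193.89501953125), (161.81040954589844, 37.02223587036133), 89.90785217285156) [ 0.53947597 -0.20161921  0.07177491]
1797 ((539.1881713867188, -214.85775756835938), (13.120723724365234, 120.09906005859375), 5.052092552185059) [ 0.53786792 -0.20741443  0.07206052] 0.07365834173782358
tool d [ -2.6   2.8 156.2] heading 1.6584 yaw 0.0021 t 9.85 eef [ 0.5367 -0.2106  0.2162]
```

View pics/w2.png

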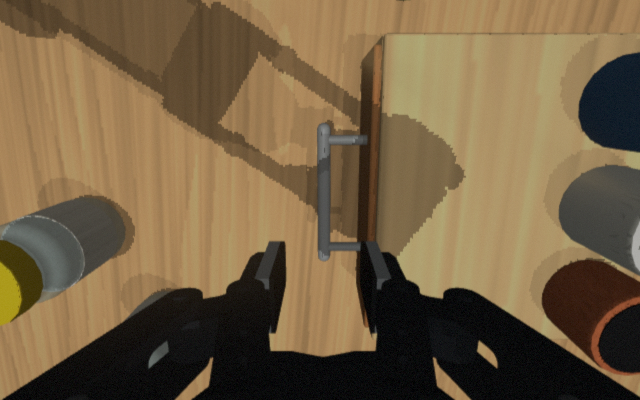

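The bar is at u=324, between the fingers, at (0.539,-0.214) and 0.073 at its top as expected. I'll narrow the gap, descend and grip it.

```bash
python3 -m pendant '[[-4,2,20,0,0.39],[0,0,35,0,0.39],[0,0,40,0,0.39],[0,0,30,0,0.39],[0,0,15,0,0.39]]'
python3 -m pendant '[[0,0,10,0,0.39],[0,0,0,0,0.39],[0,0,0,0,0.39],[0,0,0,0,1],[0,0,0,0,1]]'
python3 -m pendant '[[0,0,0,0,1],[0,0,0,0,1],[0,0,0,0,1],[0,0,0,0,1],[0,0,0,0,1]]'
```

```text
clock: 10.35
eef_pos: [0.5372, -0.214, 0.0736]
orientation: [-2.122, -2.309, 0.002]
wrist_force: [1.1, -0.7, -0.4]
finger_gap: 0.026
gripper_force: 0.0
clock: 10.85
eef_pos: [0.5395, -0.2154, 0.0682]
orientation: [2.123, 2.314, 0.001]
wrist_force: [-1.0, 1.8, 8.0]
finger_gap: 0.0086
gripper_force: 58.6
clock: 11.35
eef_pos: [0.5395, -0.2154, 0.0682]
orientation: [2.123, 2.314, 0.001]
wrist_force: [-2.1, 1.2, 8.2]
finger_gap: 0.0089
gripper_force: 58.7
```

```bash
python3 -m pendant '[[0,-5,0,0,1],[0,-12,0,0,1],[0,-20,0,0,1],[0,-25,0,0,1],[0,-25,0,0,1]]'
python3 -m pendant '[[0,-20,0,0,1],[0,-15,0,0,1],[0,-8,0,0,1],[0,-4,0,0,1],[0,0,0,0,1]]'
python3 -m pendant '[[0,-3,0,0,1],[0,-3,0,0,1],[0,-3,0,0,1],[0,0,0,0,1],[0,0,0,0,1]]'
```

```text
clock: 11.85
eef_pos: [0.4544, -0.2232, 0.0682]
orientation: [2.121, 2.311, 0.005]
wrist_force: [3.1, 2.6, 6.6]
finger_gap: 0.009
gripper_force: 59.6
clock: 12.35
eef_pos: [0.4061, -0.2276, 0.0682]
orientation: [2.123, 2.312, 0.001]
wrist_force: [-1.9, 1.9, 9.2]
finger_gap: 0.0089
gripper_force: 59.9
clock: 12.85
eef_pos: [0.3989, -0.2283, 0.0682]
orientation: [2.123, 2.31, 0.004]
wrist_force: [3.1, 3.4, 7.3]
finger_gap: 0.0089
gripper_force: 59.7
```

```bash
python3 -m pendant '[[0,-3,0,0,1],[0,-2,0,0,1],[0,-2,0,0,1],[0,0,0,0,1],[0,0,0,0,1]]'
python3 -m pendant '[[0,0,0,0,0.39],[0,0,0,0,0.39],[0,0,0,0,0.39],[0,0,0,0,0.39],[0,0,0,0,0.39]]'
python3 -m pendant '[[0,0,-15,0,0.39],[0,0,-35,0,0.39],[0,0,-45,0,0.39],[0,0,-45,0,0.39],[0,0,-25,0,0.39]]'
python3 - <<'E'
from h import *
im=grab('top');P=cloud(im);save('top2.png',im['color'])
hsv=cv2.cvtColor(im['color'],cv2.COLOR_RGB2HSV)
m=(abs(P[...,2]-.09)<.005)&(P[...,0]<.47)&(P[...,0]>.38)&(abs(P[...,1]+.22)<.14)
q=P[m];print(len(q), cv2.minAreaRect((q[:,:2]*1000).astype(np.float32)))
m=(abs(P[...,2]-.072)<.006)&(P[...,0]<.6)&(P[...,0]>.36)&(abs(P[...,1]+.22)<.14)
n,l,st,ce=cv2.connectedComponentsWithStats(m.astype(np.uint8))
for i in range(1,n):
    if st[i,4]>20: q=P[l==i];print(ce[i],st[i,4],np.median(q,0).round(3),cv2.minAreaRect((q[:,:2]*1000).astype(np.float32)),im['color'][l==i].mean(0))
go(.48,-.27,.25,np.deg2rad(4.9))
E
```

```text
clock: 13.35
eef_pos: [0.3987, -0.2284, 0.0683]
orientation: [2.122, 2.298, 0.02]
wrist_force: [21.5, 10.6, -4.1]
finger_gap: 0.0089
gripper_force: 58.9
clock: 13.85
eef_pos: [0.3912, -0.2289, 0.0673]
orientation: [2.123, 2.311, 0.004]
wrist_force: [5.2, 3.2, -0.2]
finger_gap: 0.026
gripper_force: 3.0
clock: 14.35
eef_pos: [0.3897, -0.2297, 0.2352]
orientation: [2.121, 2.312, -0.001]
wrist_force: [0.9, -0.4, -0.5]
finger_gap: 0.026
gripper_force: 0.0
317 ((440.7190856933594, -223.48419189453125), (12.05083179473877, 229.902587890625), 5.23492956161499)
[431.18823529 193.01176471] 170 [ 0.513 -0.268  0.07 ] ((513.331298828125, -268.6520690917969), (65.13496398925781, 18.13867950439453), 14.726947784423828) [54.         37.57647059 29.47058824]
[390.93023256 195.29651163] 172 [ 0.507 -0.161  0.07 ] ((507.0704040527344, -161.14585876464844), (65.85684204101562, 18.483789443969727), 13.55432415008545) [ 28.79651163  48.69767442 100.16860465]
[411.30150754 234.59798995] 199 [ 0.401 -0.209  0.071] ((410.4573059082031, -222.2588348388672), (39.71745681762695, 110.43799591064453), 0.04206486791372299) [64.51256281 61.53266332 58.93969849]
tool d [-46.8  85.2 -11.1] heading 1.6568 yaw 1.5713 t 14.4 eef [ 0.3911 -0.2308  0.238 ]
```

View pics/top2.png

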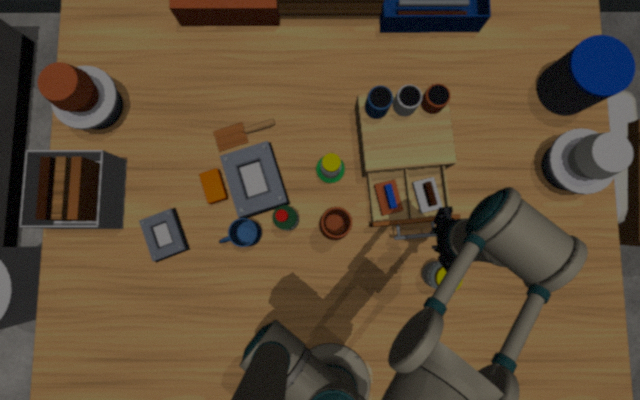

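The top view shows the drawer out, with the blue-grip plate at (389,195) and the white plate at (430,194), and the jar upright on the mat at (331,163). The front's travel measures 143 mm and the pull rose to 21 N, so it is at the stop. Next I'll go above the terracotta plate.

```bash
python3 -m pendant '[[6,12,0,0,0],[12,24,0,0,0],[15,31,0,0,0],[15,31,0,0,0],[9,18,0,0,0]]'
python3 -m pendant '[[3,6,0,0.1,0],[0,0,0,0.14,0],[0,0,0,0.14,0],[0,0,0,0.14,0],[0,0,0,0.14,0]]'
python3 -m pendant '[[0,0,0,0.14,0],[0,0,0,0.14,0],[0,0,0,0.14,0],[0,0,0,0.14,0],[0,0,0,0.14,0]]'
python3 -m pendant '[[0,0,0,0.07,0],[0,0,0,0,0],[0,0,0,0,0],[0,0,0,0,0],[0,0,0,0,0]]'
cat > plate.py <<'E'
from h import *
im=grab('wrist');P=cloud(im);hsv=cv2.cvtColor(im['color'],cv2.COLOR_RGB2HSV)
b=cv2.inRange(hsv,(105,110,40),(125,255,255))>0
n,l,st,ce=cv2.connectedComponentsWithStats(b.astype(np.uint8))
for i in range(1,n):
    if st[i,4]>150:
        q=P[l==i];q=q[~np.isnan(q[:,0])];zt=np.percentile(q[:,2],95);k=q[abs(q[:,2]-zt)<.003]
        r=cv2.minAreaRect((k[:,:2]*1000).astype(np.float32));print('blue',ce[i].round(),st[i,4],'ztop',zt.round(4),r)
E
python3 - <<'E'
from plate import *
save('w3.png',im['color']);go(.507,-.161,.06,.237)
E
```

```text
clock: 14.9
eef_pos: [0.5013, -0.1598, 0.2294]
orientation: [-2.119, -2.314, 0.001]
wrist_force: [-0.5, -0.8, -0.6]
finger_gap: 0.0429
gripper_force: 0.0
clock: 15.4
eef_pos: [0.505, -0.1573, 0.2292]
orientation: [-2.76, -1.493, 0.005]
wrist_force: [0.1, 0.9, 0.4]
finger_gap: 0.0429
gripper_force: 0.0
clock: 15.9
eef_pos: [0.505, -0.1574, 0.2292]
orientation: [-3.106, -0.456, 0.007]
wrist_force: [0.6, -1.4, 0.6]
finger_gap: 0.0426
gripper_force: 0.0
clock: 16.4
eef_pos: [0.5058, -0.1583, 0.2314]
orientation: [-3.121, -0.358, 0.001]
wrist_force: [-0.1, 0.4, 0.5]
finger_gap: 0.0425
gripper_force: 0.0
blue [326. 184.] 1414 ztop 0.0725 ((506.523193359375, -161.95352172851562), (65.26475524902344, 16.751262664794922), 12.829014778137207)
tool d [  0.6   2.9 171.6] heading 0.2282 yaw -0.0088 t 16.45 eef [ 0.5059 -0.1584  0.2316]
```

View pics/w3.png

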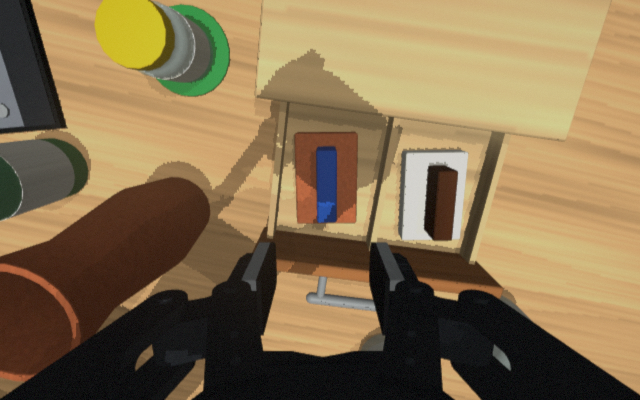

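The blue rib is at (326,184), top z 0.0725, heading 12.8°, lined up with the fingers. I'll descend and grip it.

```bash
python3 -m pendant '[[0,4,20,0,0],[0,0,40,0,0],[0,0,45,0,0],[0,0,35,0,0],[0,0,20,0,0]]'
python3 -m pendant '[[0,0,8,0,0],[0,0,3,0,0],[0,0,0,0,0],[0,0,0,0,0],[0,0,0,0,1]]'
python3 -m pendant '[[0,0,0,0,1],[0,0,0,0,1],[0,0,0,0,1],[0,0,0,0,1],[0,0,0,0,1]]'
python3 -m pendant '[[0,0,-5,0,1],[0,0,-15,0,1],[0,0,-25,0,1],[0,0,-25,0,1],[0,0,-20,0,1]]'
python3 -m pendant '[[0,0,-20,0,1],[0,0,-10,0,1],[0,0,-5,0,1],[0,0,0,0,1],[0,0,0,0,1]]'
python3 - <<'E'
from h import *
import cv2
im=grab('top');P=cloud(im)
m=(abs(P[...,2]-.044)<.006)&(abs(P[...,0]-.558)<.14)&(abs(P[...,1]-.215)<.13)
n,l,st,ce=cv2.connectedComponentsWithStats(m.astype(np.uint8));i=1+np.argmax(st[1:,4]);q=P[l==i]
r=cv2.minAreaRect((q[:,:2]*1000).astype(np.float32));print(r)
go(r[0][0]/1000,r[0][1]/1000,.2,np.deg2rad(18.1))
E
```

```text
clock: 16.95
eef_pos: [0.5051, -0.1616, 0.069]
orientation: [-3.119, -0.357, 0.006]
wrist_force: [0.4, -0.4, -0.5]
finger_gap: 0.0427
gripper_force: 0.0
clock: 17.45
eef_pos: [0.5077, -0.1627, 0.062]
orientation: [3.12, 0.357, 0.003]
wrist_force: [-0.3, 0.3, -0.1]
finger_gap: 0.0294
gripper_force: 0.0
clock: 17.95
eef_pos: [0.5075, -0.1624, 0.062]
orientation: [3.12, 0.357, 0.003]
wrist_force: [-0.2, 1.5, 6.6]
finger_gap: 0.0165
gripper_force: 59.4
clock: 18.45
eef_pos: [0.5065, -0.1623, 0.1516]
orientation: [-3.121, -0.357, 0.001]
wrist_force: [0.4, -1.0, -3.5]
finger_gap: 0.017
gripper_force: 58.9
clock: 18.95
eef_pos: [0.5061, -0.162, 0.1847]
orientation: [-3.12, -0.357, 0.003]
wrist_force: [-0.4, 0.4, -4.0]
finger_gap: 0.0168
gripper_force: 59.0
((558.4664916992188, 214.81968688964844), (181.29998779296875, 140.5518798828125), 18.189592361450195)
tool d [ 136.1 -355.3  -15.2] heading 0.2278 yaw -0.0881 t 19.0 eef [ 0.5061 -0.162   0.1846]
```

```bash
python3 -m pendant '[[6,0,-5,0,1],[12,0,-10,0,1],[16,0,-10,0,1],[12,0,-5,0,1],[6,0,0,0,1]]'
python3 -m pendant '[[4,-15,0,0,1],[8,-33,0,0,1],[10,-43,0,0,1],[10,-43,0,0,1],[10,-43,0,0,1]]'
python3 -m pendant '[[10,-43,0,0,1],[10,-43,0,0,1],[10,-43,0,0,1],[7,-30,0,0,1],[4,-17,0,0,1]]'
python3 -m pendant '[[0,0,0,-0.05,1],[0,0,0,-0.038,1],[0,0,0,0,1],[0,0,0,0,1],[0,0,0,0,1]]'
python3 - <<'E'
from plate import *
z=P[...,2]
def comp(lo,hi,extra=True):
    m=((z>lo)&(z<hi)&extra).astype(np.uint8);n,l,st,ce=cv2.connectedComponentsWithStats(m);i=1+np.argmax(st[1:,4]);return l==i,ce[i],st[i,4]
m,c,a=comp(.038,.052);q=P[m];r=cv2.minAreaRect((q[:,:2]*1000).astype(np.float32));print('mould',c,a,r)
t=np.deg2rad(18.2);
o=cv2.inRange(hsv,(3,120,50),(16,255,255))>0
m,c,a=comp(.165,.21,o)
if a>50: q=P[m];print('slab',c,a,np.median(q,0),cv2.minAreaRect((q[:,:2]*1000).astype(np.float32)))
go(.5585,.2148,.2,np.deg2rad(18.15))
save('w4.png',im['color'])
E
```

```text
clock: 19.5
eef_pos: [0.5594, -0.1505, 0.2164]
orientation: [3.12, 0.358, 0.003]
wrist_force: [1.2, -0.3, -3.7]
finger_gap: 0.0169
gripper_force: 58.9
clock: 20.0
eef_pos: [0.5568, 0.0336, 0.2151]
orientation: [-3.121, -0.356, 0.003]
wrist_force: [0.5, -0.0, -3.9]
finger_gap: 0.0166
gripper_force: 59.1
clock: 20.5
eef_pos: [0.5568, 0.2152, 0.2151]
orientation: [-3.12, -0.361, 0.003]
wrist_force: [-0.1, 0.3, -4.2]
finger_gap: 0.0169
gripper_force: 59.2
clock: 21.0
eef_pos: [0.5584, 0.2116, 0.2156]
orientation: [3.103, 0.492, -0.001]
wrist_force: [0.5, 0.1, -3.2]
finger_gap: 0.0169
gripper_force: 59.3
blue [322. 272.] 7146 ztop 0.2259 ((558.0000610351562, 211.1564483642578), (65.43167114257812, 17.726917266845703), 18.010738372802734)
mould [315.52737989 134.34989555] 13404 ((557.50634765625, 214.0492706298828), (179.87338256835938, 140.67100524902344), 18.02899932861328)
slab [322.62420886 198.81396926] 8848 [0.58621351 0.22312759 0.19287066] ((573.2267456054688, 216.04013061523438), (57.23884963989258, 59.48039245605469), 18.057727813720703)
tool d [ 1.  -3.  15.7] heading 0.3147 yaw -0.002 t 21.05 eef [0.5585 0.2116 0.2157]
```

View pics/w4.png

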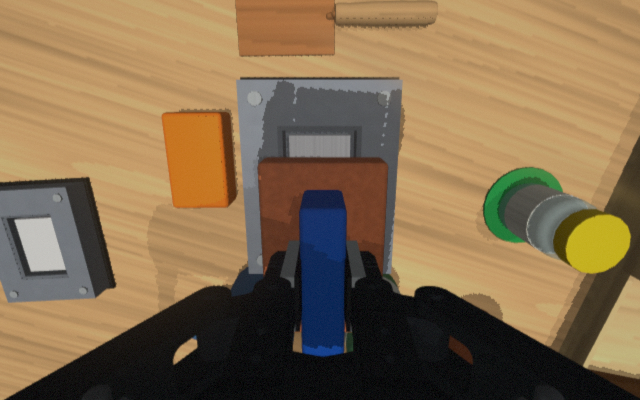

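The plate hangs straight, with its rib at (322,272), over the larger mould. The mould is to the left of the jar in view, and the orange block (195,160) and the paddle are clear. Before lowering I'll check where the recess sits within the mould.

```bash
python3 - <<'E'
from h import *
t=np.deg2rad(18.1);A=np.array([[np.cos(t),np.sin(t)],[-np.sin(t),np.cos(t)]])
for f in('top0.npz','scene0.npz'):
    d=dict(np.load(f));P=d['P'];q=(P[...,:2]-[.558,.2145])@A.T*1000
    ins=(abs(q[...,0])<95)&(abs(q[...,1])<75)
    # bright pad colour; rays to pad plane z~.036
    g=d['color'].min(2);K=d['K'];T=d['cam_to_world']
    top=ins&(abs(P[...,2]-.045)<.004);print(f,'mould',np.percentile(q[top],[0.5,99.5],axis=0).round(1).tolist())
    hole=ins&(P[...,2]<.041)&(abs(q[...,0])<60)&(abs(q[...,1])<45);print(' z below',np.percentile(P[hole][:,2],[5,50,95]).round(4),'hole',np.percentile(q[hole],[1,99],axis=0).round(1).tolist())
    w=ins&(g>110)&(abs(q[...,0])<60)&(abs(q[...,1])<45);print(' white',w.sum(),np.percentile(q[w],[1,99],axis=0).round(1).tolist())
    # ray cast of hole boundary onto z=.045
    m=(hole).astype(np.uint8);n,l,st,ce=cv2.connectedComponentsWithStats(m);i=1+np.argmax(st[1:,4]);v,u=np.where(l==i)
    r=np.stack([(u-K[0,2])/K[0,0],-(v-K[1,2])/K[1,1],-np.ones(len(u))],-1)@T[:3,:3].T
    X=T[:3,3]+r*((.045-T[2,3])/r[:,2])[:,None];xx=(X[:,:2]-[.558,.2145])@A.T*1000
    print(' hole on top plane',np.percentile(xx,[1,99],axis=0).round(1).tolist(),cv2.minAreaRect(xx.astype(np.float32)))
E
```

```text
top0.npz mould [[-89.2, -69.7], [89.8, 69.5]]
 z below [0.014  0.0323 0.0398] hole [[-48.9, -34.4], [50.0, 41.0]]
 white 512 [[-39.2, -23.6], [39.3, 26.3]]
 hole on top plane [[-48.8, -34.5], [47.9, 34.0]] ((0.42192840576171875, 3.2432899475097656), (79.81273651123047, 103.25857543945312), 88.82426452636719)
scene0.npz mould [[-89.1, -69.8], [90.6, 69.5]]
 z below [0.0226 0.0324 0.04  ] hole [[-50.9, -36.6], [48.9, 33.9]]
 white 1151 [[-58.7, -44.3], [59.3, 44.3]]
 hole on top plane [[-45.4, -34.4], [50.9, 34.7]] ((2.6681976318359375, 0.8851280212402344), (77.93842315673828, 108.36583709716797), 85.23527526855469)
```

```bash
python3 -m pendant '[[0,-3,20,0,1],[0,0,30,0,1],[0,0,30,0,1],[0,0,20,0,1],[0,0,10,0,1]]'
python3 -m pendant '[[0,0,5,0,1],[0,0,2,0,1],[0,0,0,0,1],[0,0,0,0,1],[0,0,0,0,1]]'
python3 - <<'E'
from plate import *
z=P[...,2]
m=((z>.038)&(z<.052)).astype(np.uint8);n,l,st,ce=cv2.connectedComponentsWithStats(m);i=1+np.argmax(st[1:,4]);q=P[l==i]
print('mould',cv2.minAreaRect((q[:,:2]*1000).astype(np.float32)));go(.558,.2145,.087,np.deg2rad(18.1))
E
```

```text
clock: 21.55
eef_pos: [0.5564, 0.2142, 0.1036]
orientation: [3.102, 0.493, -0.006]
wrist_force: [0.2, 0.4, -3.7]
finger_gap: 0.0165
gripper_force: 59.2
clock: 22.05
eef_pos: [0.5583, 0.215, 0.0997]
orientation: [-3.102, -0.494, -0.003]
wrist_force: [1.2, 0.2, -3.7]
finger_gap: 0.017
gripper_force: 59.2
blue [322. 272.] 7183 ztop 0.11 ((557.5847778320312, 214.51727294921875), (65.76608276367188, 17.72533416748047), 18.02821159362793)
mould ((579.851806640625, 221.4044647216797), (133.74435424804688, 140.8563232421875), 18.077299118041992)
tool d [-0.3  0.4 12.6] heading 0.3158 yaw -0.0001 t 22.1 eef [0.5581 0.215  0.0996]
```

```bash
python3 -m pendant '[[0,0,5,0,1],[0,0,5,0,1],[0,0,5,0,1],[0,0,4,0,1],[0,0,0,0,1]]'
python3 -m pendant '[[0,0,3,0,1],[0,0,2,0,1],[0,0,2,0,1],[0,0,0,0,1],[0,0,0,0,1]]'
```

```text
clock: 22.6
eef_pos: [0.5571, 0.2147, 0.0787]
orientation: [3.102, 0.494, -0.003]
wrist_force: [0.3, 0.6, -4.4]
finger_gap: 0.0169
gripper_force: 59.2
clock: 23.1
eef_pos: [0.5579, 0.2149, 0.0737]
orientation: [3.102, 0.494, 0.002]
wrist_force: [-1.3, 0.2, 4.1]
finger_gap: 0.017
gripper_force: 60.3
```

In the recess without lateral force. Next I'll press.

```bash
python3 -m pendant '[[0,0,3,0,1],[0,0,2,0,1],[0,0,2,0,1],[0,0,0,0,1],[0,0,0,0,1]]'
python3 -m pendant '[[0,0,2,0,1],[0,0,2,0,1],[0,0,1,0,1],[0,0,0,0,1],[0,0,0,0,1]]'
```

```text
clock: 23.6
eef_pos: [0.5579, 0.215, 0.0669]
orientation: [3.102, 0.494, 0.002]
wrist_force: [-3.7, -1.0, 7.4]
finger_gap: 0.0172
gripper_force: 60.8
clock: 24.1
eef_pos: [0.558, 0.215, 0.0668]
orientation: [3.102, 0.494, 0.005]
wrist_force: [-9.5, -3.1, 34.7]
finger_gap: 0.0171
gripper_force: 64.8
```

The plate is at the stop: z 0.067 as predicted, and the force rose to 35 N without motion. I'll relax, release, retreat and check.

```bash
python3 -m pendant '[[0,0,-3,0,1],[0,0,-1,0,1],[0,0,0,0,0],[0,0,0,0,0],[0,0,0,0,0]]'
python3 -m pendant '[[0,0,0,0,0],[0,0,-10,0,0],[0,0,-30,0,0],[0,0,-45,0,0],[0,0,-45,0,0]]'
python3 -m pendant '[[0,0,-20,0,0],[0,0,-10,0,0],[0,0,0,0,0],[0,0,0,0,0],[0,0,0,0,0]]'
python3 - <<'E'
from plate import *
z=P[...,2];t=np.deg2rad(18.05);A=np.array([[np.cos(t),np.sin(t)],[-np.sin(t),np.cos(t)]])
q=(P[...,:2]-[.558,.2145])@A.T*1000;x,y=q[...,0],q[...,1]
sl=(abs(x)<40)&(abs(y)>14)&(abs(y)<26);mo=(abs(x)<85)&(abs(y)>40)&(abs(y)<66)
fit=lambda m:np.linalg.lstsq(np.c_[x[m],y[m],np.ones(m.sum())],z[m]*1000,rcond=None)[0].round(3)
for n,m in(('slab',sl),('mould',mo)):
    m=m&~np.isnan(z)&(abs(z-.045)<.008);print(n,m.sum(),np.median(z[m]).round(4),fit(m))
m=((z>.038)&(z<.052)).astype(np.uint8);n,l,st,ce=cv2.connectedComponentsWithStats(m);i=1+np.argmax(st[1:,4])
print('mould+slab',cv2.minAreaRect((P[l==i][:,:2]*1000).astype(np.float32)))
im=grab('top');P=cloud(im);save('top9.png',im['color'])
hs=cv2.cvtColor(im['color'],cv2.COLOR_RGB2HSV);m=cv2.inRange(hs,(22,170,120),(33,255,255))>0
q=P[m];q=q[np.hypot(q[:,0]-.593,q[:,1])<.06];print('cap',np.median(q,0))
m=(abs(P[...,2]-.09)<.005)&(P[...,0]<.47)&(P[...,0]>.38)&(abs(P[...,1]+.22)<.14);print('front',cv2.minAreaRect((P[m][:,:2]*1000).astype(np.float32)))
print(observe()['clock'],observe()['wrist_force'])
E
```

```text
clock: 24.6
eef_pos: [0.5579, 0.2149, 0.0644]
orientation: [3.102, 0.494, 0.0]
wrist_force: [0.0, 0.3, 0.4]
finger_gap: 0.043
gripper_force: 0.0
clock: 25.1
eef_pos: [0.5573, 0.2148, 0.1962]
orientation: [3.102, 0.494, -0.002]
wrist_force: [1.3, 0.6, 0.2]
finger_gap: 0.0427
gripper_force: 0.0
clock: 25.6
eef_pos: [0.5567, 0.2146, 0.2228]
orientation: [3.102, 0.494, -0.006]
wrist_force: [-1.0, -0.3, -0.2]
finger_gap: 0.0425
gripper_force: 0.0
blue [323. 186.] 1596 ztop 0.0775 ((557.01220703125, 214.12429809570312), (65.62356567382812, 16.618513107299805), 17.648170471191406)
blue [282. 315.] 1377 ztop 0.0894 ((428.599853515625, 206.3374786376953), (49.78590774536133, 12.111567497253418), 37.27621841430664)
slab 2149 0.0444 [ 0.    -0.    44.392]
mould 9213 0.0445 [3.0000e-03 0.0000e+00 4.4483e+01]
mould+slab ((557.48876953125, 214.03671264648438), (179.9888153076172, 140.4972686767578), 18.14544677734375)
cap [5.93072960e-01 2.66899463e-04 1.02652820e-01]
front ((437.7974548339844, -240.1121368408203), (256.5877380371094, 69.29999542236328), 79.49820709228516)
25.7 [ 0.44630335 -0.21568797 -0.2494506 ]
```

View pics/top9.png

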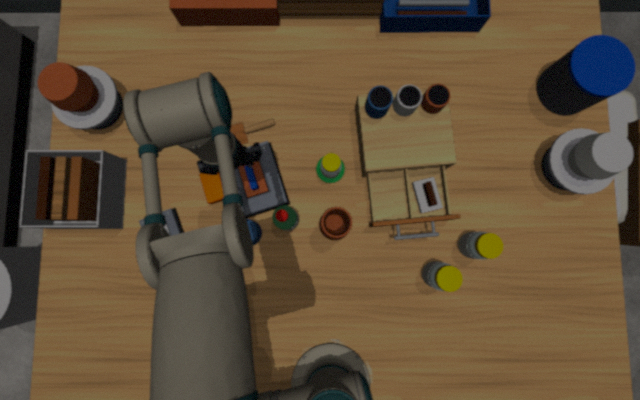

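The slab is flush (44.4 mm against the mould's 44.5 mm) and centred within 1 mm. The jar stands on the mat at (331,165), and the drawer is open with the white plate in it at (430,195). The robot is clear.

```bash
python3 -c "
from bench import ctrl
print(ctrl.hand_in())"
```

```text
the job is handed in; nothing more can be done
None
```

The job is handed in at about 26 s: the jar stands on the green mat, the drawer is open with the white plate still in it, the terracotta plate is pressed flush in the mould, and everything is let go; the judge's verdict was not shown.

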